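Tuck the recipe case's closing tab under its lip

TASK

Close the flat grey recipe case: with the fingertips, gently push its upright white tab over until it lies flat on the lid, then, keeping it pressed down, push it along until its free edge is tucked all the way under the metal lip, and let go so that the lip holds it. Only push and press: do not pinch or lift the tab or anything else, and leave the jars and the tin standing where they are.

Things in the scene. Friction and masses are not known exactly. Their poses are not given: they have to be found in the camera images.
- recipe_case: Flat grey plastic case, 182 (x) x 202 (y) mm, standing still on the counter (it cannot be shifted); lid top 40 mm above its origin, which is the centre of the underside. Its +x axis points from the tab's hinge to the lip, its z axis up. On the lid, centred on y = 0, are the hinge lugs of the tab (two slotted metal lugs at y = -37 and +37 mm, x from -82 to -34 mm, top 52 mm above the counter) and the lip.
- lip_mouth (a point): Centre of the opening below the front edge of the metal lip, the edge that faces the tab (case x = +33 mm, 51 mm above the counter). The lip is a fixed flat metal bridge over the lid: 20 mm deep in x, 88 mm long in y, underside 14 mm and top 19 mm above the lid; the opening under it is 76 mm wide. It does not yield.
- tab_axis (a point): Centre of the tab's hinge pin (6 mm above the lid, parallel to the case's y). It moves with joint tab_slide; at 0 it lies at case x = -70 mm.
- tab_edge (a point): Middle of the free edge of the tab, 95 mm from the hinge axis. The tab is a rigid white plastic plate 60 mm wide and 4 mm thick (half on either side of the plane through the axis). On its outer face (uppermost when folded flat) a cross ridge 44 mm wide, 5 mm thick and standing 6 mm proud lies 63 to 68 mm from the axis; a fingertip set down between hinge and ridge can push against it.
- tab_fold (a joint): Fold angle of the tab: 0 lying flat towards the lip (its stop, lower face 4 mm above the lid), 1.57 upright, up to 2.1 leaning away from the lip. Starts at 1.2 to 1.9. A weak spring (0.06 N m/rad towards 1.6 rad, friction 0.02 N m) raises it again from flat if it is let go before it is tucked.
- tab_slide (a joint): Slide of the hinge pin in its slots towards the lip, 0 to 0.025 m, friction about 3 N, no spring. At 0 the free edge of the flat tab ends 8 mm short of the lip; at 0.025 it is 17 mm under it. Starts at 0 to 0.003. If it is slid along before the tab is down, the tab lands on top of the lip and must be slid back.
- tab_face: The plate of the tab with its outer face and edges, the side to push on; origin on the hinge axis, x towards the free edge, z out of the outer face (up when flat).
- tab_back: The inner face of the same tab (70 x 50 mm, undermost when folded flat); origin and axes as tab_face. If fingers touch both faces at once the tab counts as pinched.
- spice_jar_mid (a point): Centre of a loose spice jar with a green cap, 46 mm across, 106 mm tall, beside the case on its +y side. Leave alone.
- honey_jar_mid (a point): Centre of a loose glass honey jar, 71 mm across, 110 mm tall, farther off on the +y side. Leave alone.
- tuna_tin_mid (a point): Centre of a loose flat tin, 86 mm across, 40 mm tall, beside the case on its -y side. Leave alone.

How it is judged:
By the outcome, as a careful person would: the job done as asked, in the order asked, and still so for the second after the job is handed in, with the robot touching nothing.
It also fails if it takes over 38 s, if anything falls off the work surface, if the arm or the gripper's body presses on something with over 40 N, if the wrist force passes 120 N, or if a joint passes its speed limit or range.

ROBOT

A 6-joint arm with a two-finger parallel gripper is mounted at the origin on a cart in front of the work surface, level with it; the furniture and walls round the work are solid. World frame = base frame: x ahead of the robot, y to its left, z up, the work surface at z = 0. Lengths are in mm, angles in degrees, forces in N, time in s.
With the tool pointing down it reaches from about 300 to 850 mm from the base axis. Payload 4.2 kg.
Tool frame: the origin (TCP) lies midway between the tips of the shut fingers; the grasp point (between the pads) lies 19 mm behind it (env.grasp_offset is the distance from the TCP to the grasp point, in mm); z points along the fingers, y is the line along which they close (so a half turn about z gives the same grasp; the last joint's range is limited). The gripper opens to 91 mm and grips with 3 to 60 N. Pads are 32 mm wide; open, the fingers measure 118 mm over their backs; the gripper's body (76 mm by 178 mm) begins 60 mm behind the grasp point.
Start: joints at [-68.87, 18.312, 89.639, -0, 72.044, -1.146], TCP at [217.974, -532.1, 213.976] pointing down, gripper open.
Joint ranges: [-177.97, 177.97], [-48.28, 115.42], [12.27, 149.76], [-77.06, 257.06], [2.81, 150.46], [-146.56, 146.56]. Speed limits (degrees/s): [147.25, 147.25, 180, 180, 180, 180].

INTERFACE

Orientations are given as [roll, pitch, yaw] about the fixed x, y, z axes, in that order (R = Rz(yaw) Ry(pitch) Rx(roll)).
In Python, from workcell import env, optics gives the robot as it stands. The module is installed in compiled form; this text tells all that it offers.
- The arm moves only by the tool send_rows, never from a script. Its argument "targets" is a list that holds one entry, the list of rows, each a list of 7 numbers: the turn, a rotation vector about the world's x, y, z scaled (see below), then the shift along the world's x, y, z scaled (see below), then the closure, from -1 (fully open) to 1 (shut). In form: [[[rx, ry, rz, x, y, z, gripper], ...]]. A call has 1 to 12 rows; each row shifts and turns the commanded pose from where the row before left it; what a row does not reach is not made up. The controller multiplies each number of a shift by 0.2 m and each number of a turn by pi/2 rad. A row lasts 1/10 s, in which the tool goes at most 50 mm and 8.59 degrees, less where a joint would pass 70% of its speed; a pose out of reach is approached as far as the arm can. A call with a number of a shift or a turn outside -1 to 1 is refused whole. A call with a gripper value outside its range is refused whole. The fingers move at their own pace and stop on an object; "grip_force" is the grip in N (left out, the last holds). Time passes only in rows, so rows that do not move let the fingers close. It gives the time, the measured TCP pose, the force, the opening and the grip force at its end, in the units of the state.
- env.state(): the state, without advancing time (a new reading comes with each control period).
- optics.grab_frame(name): name is "scene" or "top" or "wrist"; returns (picture, depth): 400x640x3 uint8, red, green, blue; 400x640 float32, mm along the optical axis (not along the pixel's ray), 0 where there is no reading.
- optics.camera_info(name): a dict with "camera_matrix" (3x3 intrinsics, pixels), "R" (3x3) and "t" (3): a world point X has camera coordinates R X + t; the wrist camera has in their place "mount" (4x4, takes a point from camera to tool coordinates, whose origin is the TCP and whose axes are the flange's). Camera axes: x right, y down, z forward; pixel columns grow to the right and rows downward; lengths in mm; the calibration is good to about 2 mm. The wrist camera is an equidistant fisheye: a pixel r from the principal point sees the ray r / f radians off the axis. A picture is of the moment at which its call begins: read the wrist's pose just before it. camera_info takes no time and is no camera call.
- env.job_done(): hands the job in; it is judged then, once.
Trained networks look in the newest picture that a camera, given by its name, has taken for a name from the list of things; names that differ only in an ending like _2 or _b are one class to them, and where a whole thing is asked for, a point or a joint stands for the part that bears it (a point fixed in the world has none). Each returns a list of dicts, best first, with "conf" (0 to 1); they miss things now and then, are a little off and sometimes report something else, mostly with a low value. They report only what shows in the picture. A call takes as long as a camera call.
- optics.silhouettes(camera, name): "mask" (400x640 bool, what is visible of it) and "at" ([column, row] in pixels, amid what is visible of it).
- optics.place_of(camera, name): "at" ([column, row] in pixels: a listed point, or the origin of a listed thing).
The state is a dict: "time_s": time; "qpos": joint angles; "qvel": joint speeds; "effort": joint torques, N m; "ee_pos": TCP position; "ee_rot": TCP orientation; "force": force on the tool from outside, world axes, zero at the start; "torque": the same for the moment, N m; "gripper_width": finger opening in mm; "gripper_force": force on a finger pad.
Only numpy, scipy, OpenCV 4.12 (cv2) and the standard library are available. Lean on these libraries where they do the work, as an engineer would, in place of code of your own. Each camera call takes 0.05 s, during which the arm holds its last target. There are 200 camera calls.

## Working session

There is one attempt and no reset: what is moved stays moved. The work goes in short steps, Python scripts to look and compute and a tool call to move; the robot and the scene stay as the last step left them, time stands still between calls to the robot, and variables do not carry over. Pictures are saved under pics/ and viewed, at most 10 in all, crops included, and the job is handed in when it is done.

Besides the shell and the picture viewer there is one more tool, called after "Emit:" as name([rows], argument=value, ...), one row to a line, values as JSON. send_rows: Moves the arm, as the interface text tells. Its arguments: {"type":"object","properties":{"targets":{"type":"array"},"grip_force":{"type":"number"}},"required":["targets"]}

```bash
mkdir -p pics; cat > h.py <<'E'
import numpy as np, cv2
from workcell import env, optics
def world(cam,px,d):
    i=optics.camera_info(cam);K=np.array(i["camera_matrix"]);R=np.array(i["R"]);t=np.array(i["t"])
    return R.T@(np.linalg.inv(K)@np.array([px[0],px[1],1.])*d-t)
def ray_z(cam,px,z):
    i=optics.camera_info(cam);R=np.array(i["R"]);c=-R.T@np.array(i["t"])
    p=world(cam,px,1000.);v=p-c
    return c+v*(z-c[2])/v[2]
def cloud(cam,dep,mask):
    v,u=np.nonzero(mask&(dep>0));i=optics.camera_info(cam);K=np.array(i["camera_matrix"]);R=np.array(i["R"]);t=np.array(i["t"])
    P=np.linalg.inv(K)@np.stack([u,v,np.ones(len(u))])*dep[v,u]
    return (P.T-t)@R
E
python3 - <<'E'
from h import *
np.set_printoptions(precision=1,suppress=True)
ims=[]
for c in("scene","top"):
    p,d=optics.grab_frame(c);ims.append(p)
    cv2.imwrite(f"pics/{c}0.png",p[...,::-1])
    for n in("lip_mouth","tab_axis","tab_edge","recipe_case","spice_jar_mid","honey_jar_mid","tuna_tin_mid"):
        r=optics.place_of(c,n)[:2]
        for q in r:
            u,v=q["at"];dd=d[int(v),int(u)];z={"lip_mouth":51,"tab_axis":46,"recipe_case":0}.get(n)
            print(c,n,round(q["conf"],2),np.array(q["at"]),world(c,(u,v),dd), ray_z(c,(u,v),z) if z is not None else "")
    for n in("recipe_case","tab_face"):
        for q in optics.silhouettes(c,n)[:1]:
            P=cloud(c,d,q["mask"]);print(n,q["conf"],len(P),np.percentile(P,[2,50,98],axis=0).tolist())
            if n=="recipe_case":
                L=P[abs(P[:,2]-40)<4]; print(cv2.minAreaRect(L[:,:2].astype(np.float32)))
E
```

```text
scene lip_mouth 0.59 [377.3 204.2] [ 567.2 -168.1   39.6] [ 548.2 -148.5   51. ]
scene tab_axis 0.85 [389.8 214.7] [ 464.2 -113.9   57.7] [ 481.9 -133.6   46. ]
scene recipe_case 0.76 [380.2 221.4] [474.4 -89.4  39.7] [ 532.9 -151.4    0. ]
scene spice_jar_mid 0.6 [332.7 204.8] [592.  -14.4  64.7] 
scene tuna_tin_mid 0.8 [422.8 204.4] [ 496.3 -293.1   35.2] 
scene tuna_tin_mid 0.15 [377.9 204.4] [ 565.9 -169.4   39.1] 
recipe_case 0.57 2872 [[415.65194266358606, -228.27155439636087, 6.005937987352018], [473.59872058979727, -108.2446448770848, 40.03368054931035], [628.7747007712077, -22.57488642792642, 133.78324202850357]]
((527.6083374023438, -139.27090454101562), (203.230712890625, 183.33056640625), 65.37153625488281)
top lip_mouth 0.62 [391.2 208.7] [ 561.7 -151.6   57.3] [ 562.  -152.6   51. ]
top tab_axis 0.61 [378.4 241.9] [ 466.6 -104.2  121. ] [ 464.6 -113.8   46. ]
top tab_edge 0.46 [380.  241.7] [ 466.9 -109.5  114.4] 
top recipe_case 0.9 [385.4 225. ] [ 514.2 -136.2   40.4] [ 514.8 -142.1    0. ]
top recipe_case 0.53 [326.8 179.5] [642.6  37.3 110.8] [656.5  36.7   0. ]
top spice_jar_mid 0.7 [346.3 191.8] [608.1 -18.  102. ] 
top honey_jar_mid 0.9 [327.8 175.6] [653.6  34.4 111.7] 
top tuna_tin_mid 0.83 [440.8 222.6] [ 520.5 -301.9   35.4] 
recipe_case 0.65 4039 [[431.7467014771826, -246.1216656312942, 35.32241872875624], [529.4418379291945, -140.16480986402794, 40.5886173344971], [630.5394017139291, -36.76197802559917, 111.2257302979064]]
((529.9929809570312, -142.12451171875), (201.84046936035156, 181.27171325683594), 65.42179107666016)
tab_face 0.74 119 [[454.92506223158574, -141.1143555678399, 37.36263960645598], [469.3572109934353, -111.7580542679971, 114.62111538989271], [481.9491383299817, -87.37890617241673, 142.73063267382477]]
```

```bash
python3 -c "
import cv2,numpy as np
cv2.imwrite('pics/both.png',cv2.resize(np.vstack([cv2.imread('pics/scene0.png'),cv2.imread('pics/top0.png')]),(480,600)))"
```

```text
(no output)
```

View pics/both.png

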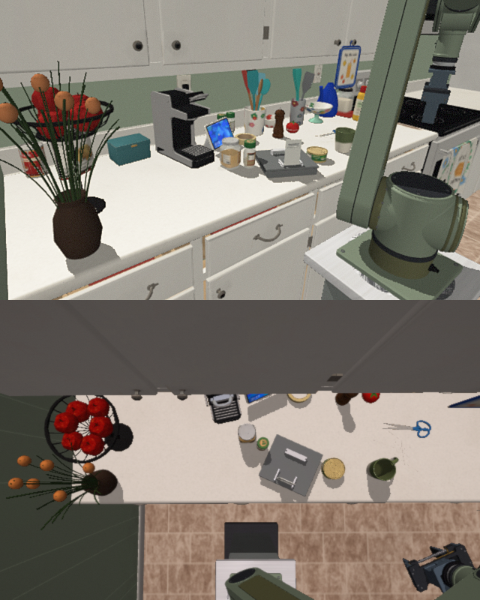

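The scene and top views agree. The case is centred at about (530,-142) with its +x axis at -24.6° yaw. The white tab stands about upright (top view, around pixel 380,242), and the lip is around 391,209. The measured axis and lip points fit the given geometry to within 4 mm.

```bash
cat >> h.py <<'E'
C=np.array([530.,-142.]);a=np.radians(-24.6);ex=np.array([np.cos(a),np.sin(a)]);ey=np.array([-ex[1],ex[0]])
def case(P): P=np.atleast_2d(P);q=P[:,:2]-C;return np.c_[q@ex,q@ey,P[:,2]]
def toworld(x,y=0): return C+x*ex+y*ey
def st():
    s=env.state();print({k:np.round(s[k],2).tolist() for k in("time_s","ee_pos","ee_rot","force","qpos","gripper_width")});print("case",case(np.array(s["ee_pos"])).round(1))
E
python3 - <<'E'
from h import *
st()
print(toworld(-150),toworld(-70),toworld(-95))
p,d=optics.grab_frame("scene")
for c in("scene","top"):
    if c=="top": p,d=optics.grab_frame(c)
    for q in optics.silhouettes(c,"tab_face")[:1]:
        P=case(cloud(c,d,q["mask"]));P=P[(abs(P[:,1])<45)&(P[:,2]>60)]
        print(c,len(P),P[np.argsort(-P[:,2])][::max(1,len(P)//14)].round(0).tolist())
print(optics.camera_info("wrist")["mount"])
E
```

```text
{'time_s': 1.0, 'ee_pos': [217.93, -532.08, 213.97], 'ee_rot': [180.0, 0.0, 22.27], 'force': [-0.42, -0.31, -0.09], 'qpos': [-68.87, 18.31, 89.64, -0.0, 72.04, -1.15], 'gripper_width': 91.09}
case [[-121.4 -484.6  214. ]]
[393.61458364 -79.55788116] [ 466.35347237 -112.86034454] [ 443.62256964 -102.45332474]
scene 582 [[-69.0, 8.0, 141.0], [-69.0, 13.0, 136.0], [-67.0, -20.0, 131.0], [-71.0, 7.0, 125.0], [-67.0, -18.0, 119.0], [-75.0, -10.0, 114.0], [-71.0, 19.0, 108.0], [-69.0, -28.0, 102.0], [-74.0, -6.0, 97.0], [-68.0, -9.0, 91.0], [-73.0, -8.0, 84.0], [-68.0, -11.0, 79.0], [-71.0, -27.0, 73.0], [-70.0, -14.0, 67.0], [-70.0, 26.0, 61.0]]
top 81 [[-67.0, 15.0, 145.0], [-65.0, -10.0, 144.0], [-68.0, 3.0, 142.0], [-66.0, -2.0, 141.0], [-66.0, 6.0, 140.0], [-65.0, 3.0, 139.0], [-68.0, 29.0, 136.0], [-68.0, 3.0, 127.0], [-69.0, -16.0, 123.0], [-70.0, 19.0, 117.0], [-73.0, -7.0, 116.0], [-70.0, -21.0, 114.0], [-71.0, 15.0, 114.0], [-70.0, -15.0, 113.0], [-71.0, -12.0, 112.0], [-75.0, -17.0, 110.0], [-70.0, 18.0, 61.0]]
[[ 1.29109748e-03 -9.71454340e-01 -2.37223100e-01  6.67634912e+01]
 [ 9.99999165e-01  1.24137670e-03  3.58968513e-04 -1.18659387e+00]
 [-5.42382916e-05 -2.37223365e-01  9.71455131e-01 -1.70164013e+02]
 [ 0.00000000e+00  0.00000000e+00  0.00000000e+00  1.00000000e+00]]
```

Emit:
send_rows([
  [[0,0,0.04,0.073,0.189,0,1],[0,0,0.04,0.073,0.189,0,1],[0,0,0.04,0.073,0.189,0,1],[0,0,0.04,0.073,0.189,0,1],[0,0,0.04,0.073,0.189,0,1],[0,0,0.04,0.073,0.189,0,1],[0,0,0.04,0.073,0.189,0,1],[0,0,0.04,0.073,0.189,0,1],[0,0,0.04,0.073,0.189,0,1],[0,0,0.04,0.073,0.189,0,1],[0,0,0.04,0.073,0.189,0,1],[0,0,0.04,0.073,0.189,0,1]],
], grip_force=10)

```text
time_s: 2.4
ee_pos: [393.5, -76.9, 214.3]
ee_rot: [179.9, -0.0, 65.6]
force: [0.7, -0.4, 0.4]
gripper_width: 0.2
gripper_force: 0.0
```

```bash
python3 -c "
from h import *
st()
p,d=optics.grab_frame('wrist');cv2.imwrite('pics/w1.png',p[...,::-1])"
```

```text
{'time_s': 2.4, 'ee_pos': [393.55, -76.93, 214.3], 'ee_rot': [179.94, -0.01, 65.62], 'force': [0.66, -0.4, 0.4], 'qpos': [-12.7, 2.35, 109.97, -0.01, 67.62, 11.68], 'gripper_width': 0.18}
case [[-151.2    2.4  214.3]]
```

View pics/w1.png

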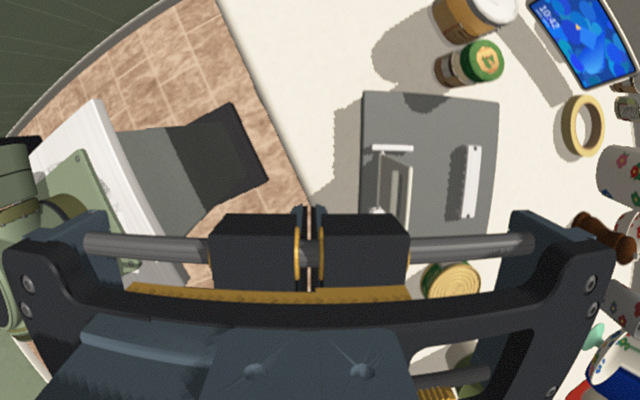

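The wrist view shows the upright tab with its ridge at about (395,175), the lip at (468,180), and the shut fingers at (310,215). I'm lowering the tool behind the tab and moving up to it.

Emit:
send_rows([
  [[0,0,0,0,0,-0.2,1],[0,0,0,0,0,-0.2,1],[0,0,0,0,0,-0.195,1],[0,0,0,0.05,-0.03,0,1],[0,0,0,0.05,-0.025,0,1],[0,0,0,0.045,-0.023,0,1],[0,0,0,0.03,-0.014,0,1],[0,0,0,0.03,-0.014,0,1],[0,0,0,0,0,0,1]],
])

```text
time_s: 3.35
ee_pos: [435.6, -100.3, 95.8]
ee_rot: [179.9, -0.0, 65.5]
force: [-0.1, 0.2, -0.4]
gripper_width: 0.7
gripper_force: 0.0
```

```bash
python3 -c "
from h import *
st()
p,d=optics.grab_frame('scene');cv2.imwrite('pics/s1.png',cv2.resize(p[150:270,300:480,::-1],(720,480)))"
```

```text
{'time_s': 3.35, 'ee_pos': [435.64, -100.3, 95.79], 'ee_rot': [179.86, -0.02, 65.46], 'force': [-0.09, 0.17, -0.44], 'qpos': [-14.44, 13.65, 115.71, -0.0, 50.5, 10.11], 'gripper_width': 0.73}
case [[-103.2   -1.4   95.8]]
```

View pics/s1.png

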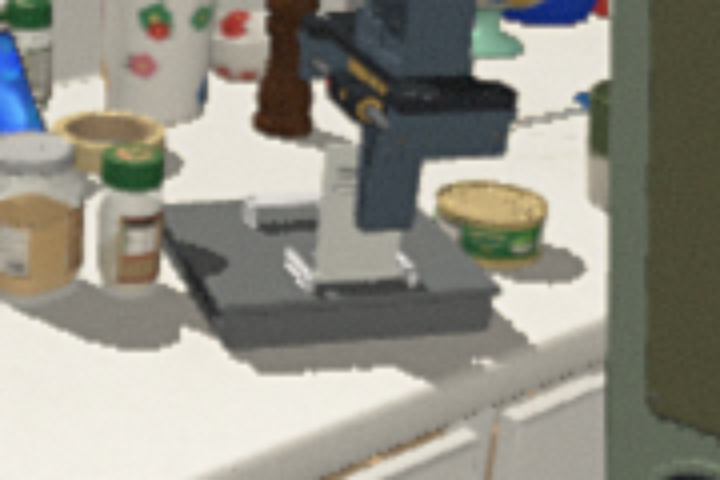

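Emit:
send_rows([
  [[0,0,0,0.03,-0.006,-0.008,1],[0,0,0,0.027,-0.012,-0.008,1],[0,0,0,0.027,-0.012,-0.008,1],[0,0,0,0.0265,-0.012,-0.003,1],[0,0,0,0.0265,-0.012,-0.003,1],[0,0,0,0.025,-0.0115,-0.01,1],[0,0,0,0.025,-0.0115,-0.01,1],[0,0,0,0,0,0,1]],
])

```text
time_s: 4.2
ee_pos: [472.2, -115.4, 84.6]
ee_rot: [180.0, 0.0, 65.5]
force: [0.4, 0.4, -1.3]
gripper_width: 0.4
gripper_force: 0.0
```

```bash
python3 -c "
from h import *
st()
p,d=optics.grab_frame('scene');cv2.imwrite('pics/s2.png',cv2.resize(p[150:270,300:480,::-1],(720,480)))"
```

```text
{'time_s': 4.2, 'ee_pos': [472.21, -115.41, 84.63], 'ee_rot': [179.99, 0.0, 65.47], 'force': [0.42, 0.44, -1.34], 'qpos': [-15.09, 17.65, 111.7, -0.0, 50.63, 9.45], 'gripper_width': 0.38}
case [[-63.6   0.1  84.6]]
```

View pics/s2.png

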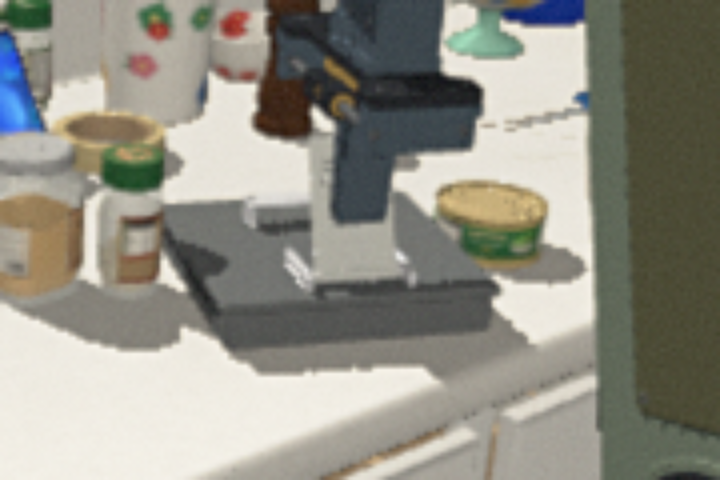

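Emit:
send_rows([
  [[0,0,0,0.024,-0.011,-0.0135,1],[0,0,0,0.024,-0.011,-0.0135,1],[0,0,0,0.017,-0.008,-0.0225,1],[0,0,0,0.017,-0.008,-0.0225,1],[0,0,0,0.0115,-0.005,-0.0265,1],[0,0,0,0.0115,-0.005,-0.0265,1],[0,0,0,0.0035,-0.0015,-0.019,1],[0,0,0,0.0035,-0.0015,-0.019,1],[0,0,0,0,0,0,1]],
])

```text
time_s: 5.15
ee_pos: [494.0, -125.3, 51.9]
ee_rot: [-180.0, 0.0, 65.5]
force: [0.7, -0.6, 1.4]
gripper_width: 0.3
gripper_force: 0.8
```

```bash
python3 -c "
from h import *
st()
p,d=optics.grab_frame('scene');cv2.imwrite('pics/s3.png',cv2.resize(p[150:270,300:480,::-1],(720,480)))"
```

```text
{'time_s': 5.15, 'ee_pos': [493.98, -125.31, 51.92], 'ee_rot': [-179.99, 0.0, 65.47], 'force': [0.73, -0.57, 1.38], 'qpos': [-15.53, 21.9, 110.9, 0.0, 47.22, 9.0], 'gripper_width': 0.26}
case [[-39.7   0.2  51.9]]
```

View pics/s3.png

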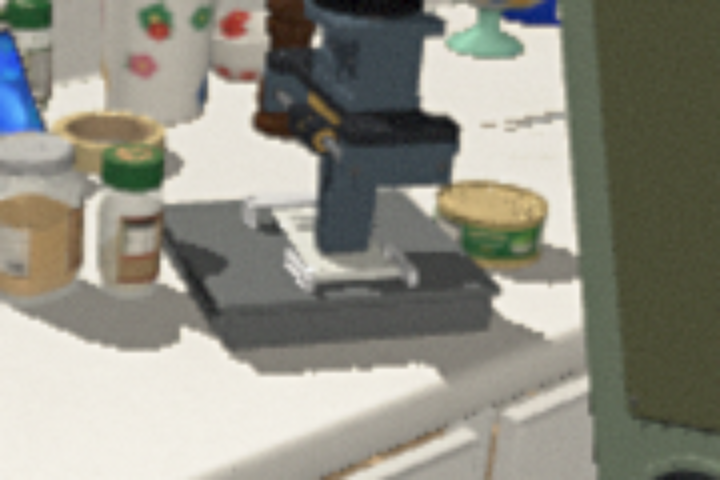

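The tab is nearly flat and its free edge is still short of the lip. I'm pressing down in small steps.

Emit:
send_rows([
  [[0,0,0,0.002,-0.001,-0.01,1],[0,0,0,0.002,-0.001,-0.007,1],[0,0,0,0,0,0,1]],
])

```text
time_s: 5.5
ee_pos: [494.2, -125.4, 48.7]
ee_rot: [-179.9, 0.0, 65.5]
force: [-0.3, -0.3, 2.1]
gripper_width: 0.3
gripper_force: 0.8
```

Emit:
send_rows([
  [[0,0,0,0,0,-0.004,1],[0,0,0,0,0,-0.003,1],[0,0,0,0,0,0,1]],
])

```text
time_s: 5.8
ee_pos: [494.3, -125.5, 48.0]
ee_rot: [-179.9, -0.0, 65.5]
force: [-2.0, 1.1, 6.5]
gripper_width: 0.5
gripper_force: 3.5
```

Emit:
send_rows([
  [[0,0,0,0.0114,-0.0052,0,1],[0,0,0,0.0114,-0.0052,0,1],[0,0,0,0.0114,-0.0052,0,1],[0,0,0,0.0114,-0.0052,0,1],[0,0,0,0.0114,-0.0052,0,1],[0,0,0,0.0114,-0.0052,0,1],[0,0,0,0,0,0,1]],
])

```text
time_s: 6.5
ee_pos: [508.1, -131.8, 48.0]
ee_rot: [-180.0, 0.0, 65.5]
force: [-2.5, 1.7, 6.8]
gripper_width: 0.3
gripper_force: 3.5
```

```bash
python3 -c "
from h import *
st()
p,d=optics.grab_frame('scene');cv2.imwrite('pics/s4.png',cv2.resize(p[170:250,330:450,::-1],(720,480)))"
```

```text
{'time_s': 6.5, 'ee_pos': [508.13, -131.82, 48.01], 'ee_rot': [-179.96, 0.0, 65.47], 'force': [-2.5, 1.66, 6.85], 'qpos': [-15.8, 23.33, 109.12, 0.01, 47.6, 8.72], 'gripper_width': 0.31}
case [[-24.1   0.2  48. ]]
```

View pics/s4.png

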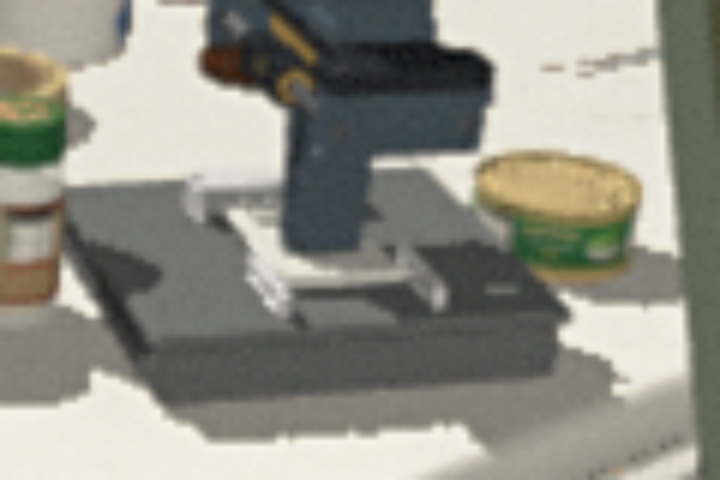

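Emit:
send_rows([
  [[0,0,0,0.0114,-0.0052,0,1],[0,0,0,0.0114,-0.0052,0,1],[0,0,0,0.0114,-0.0052,0,1],[0,0,0,0.0114,-0.0052,0,1],[0,0,0,0,0,0,1]],
])

```text
time_s: 7.05
ee_pos: [516.6, -135.7, 48.0]
ee_rot: [-179.9, 0.0, 65.5]
force: [-2.6, 1.4, 7.8]
gripper_width: 0.7
gripper_force: 3.9
```

Emit:
send_rows([
  [[0,0,0,0.0114,-0.0052,0,1],[0,0,0,0.0114,-0.0052,0,1],[0,0,0,0,0,0,1]],
])

```text
time_s: 7.35
ee_pos: [519.8, -137.2, 47.8]
ee_rot: [-179.7, 0.0, 65.5]
force: [-5.9, 2.8, 9.7]
gripper_width: 0.3
gripper_force: 4.9
```

Emit:
send_rows([
  [[0,0,0,0.0114,-0.0052,0,1],[0,0,0,0.0114,-0.0052,0,1],[0,0,0,0,0,0,1]],
])

```text
time_s: 7.65
ee_pos: [524.7, -139.5, 47.8]
ee_rot: [-179.7, 0.0, 65.5]
force: [-4.9, 2.0, 8.5]
gripper_width: 0.3
gripper_force: 4.3
```

Emit:
send_rows([
  [[0,0,0,0.0114,-0.0052,0,1],[0,0,0,0.0114,-0.0052,0,1],[0,0,0,0,0,0,1]],
])

```text
time_s: 7.95
ee_pos: [529.5, -141.6, 47.7]
ee_rot: [-179.8, 0.0, 65.5]
force: [-4.2, 1.6, 7.4]
gripper_width: 0.7
gripper_force: 3.9
```

```bash
python3 -c "
from h import *
st()
p,d=optics.grab_frame('scene');a=cv2.resize(p[170:250,330:450,::-1],(720,480))
p,d=optics.grab_frame('wrist');cv2.imwrite('pics/w5.png',np.hstack([a[:, :500][:400],cv2.resize(p[80:280,300:450,::-1],(300,400))]))"
```

```text
{'time_s': 7.95, 'ee_pos': [529.45, -141.65, 47.75], 'ee_rot': [-179.76, 0.02, 65.47], 'force': [-4.19, 1.6, 7.42], 'qpos': [-16.19, 25.12, 105.9, 0.02, 49.22, 8.33], 'gripper_width': 0.72}
case [[-0.6  0.1 47.7]]
```

View pics/w5.png

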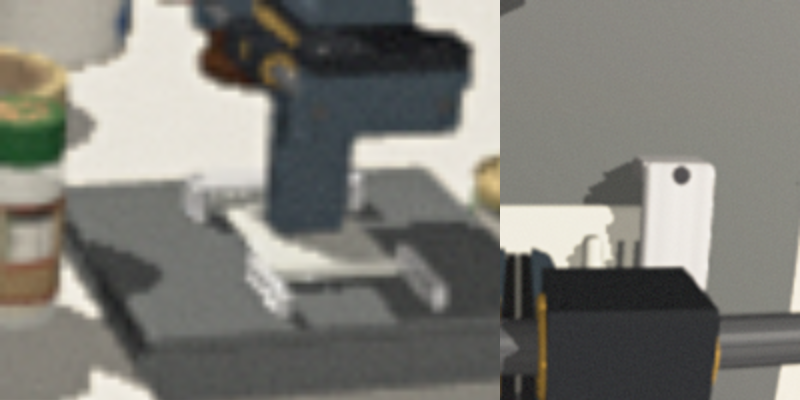

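The tab's edge is under the lip (wrist crop, around 640,225). The finger at (545,260) is still short of the ridge at (595,250), so I'm pushing on to the ridge to seat the tab fully.

Emit:
send_rows([
  [[0,0,0,0.0114,-0.0052,0,1],[0,0,0,0.0114,-0.0052,0,1],[0,0,0,0,0,0,1]],
])

```text
time_s: 8.35
ee_pos: [534.2, -143.8, 47.7]
ee_rot: [-179.8, 0.0, 65.5]
force: [-2.3, 1.7, 6.6]
gripper_width: 0.5
gripper_force: 3.5
```

Emit:
send_rows([
  [[0,0,0,0.007,-0.003,0,1],[0,0,0,0,0,0,1]],
])

```text
time_s: 8.55
ee_pos: [535.3, -144.3, 47.7]
ee_rot: [-179.8, 0.0, 65.5]
force: [-4.2, 2.3, 7.9]
gripper_width: 0.6
gripper_force: 3.6
```

Emit:
send_rows([
  [[0,0,0,0.009,-0.004,0,1],[0,0,0,0,0,0,1]],
])

```text
time_s: 8.75
ee_pos: [537.3, -145.2, 47.7]
ee_rot: [-179.8, 0.0, 65.5]
force: [-3.8, 2.1, 7.0]
gripper_width: 0.5
gripper_force: 3.4
```

Emit:
send_rows([
  [[0,0,0,0.009,-0.004,0,1],[0,0,0,0,0,0,1]],
])

```text
time_s: 8.95
ee_pos: [538.0, -145.5, 47.5]
ee_rot: [-179.6, 0.0, 65.5]
force: [-4.9, 3.2, 8.0]
gripper_width: 0.3
gripper_force: 5.8
```

Emit:
send_rows([
  [[0,0,0,0.009,-0.004,0,1],[0,0,0,0,0,0,1]],
])

```text
time_s: 9.15
ee_pos: [538.1, -145.6, 47.2]
ee_rot: [-179.4, 0.0, 65.5]
force: [-9.4, 4.7, 9.5]
gripper_width: 0.3
gripper_force: 7.2
```

Emit:
send_rows([
  [[0,0,0,-0.009,0.004,0,1],[0,0,0,0,0,0.01,1],[0,0,0,0,0,0.02,1],[0,0,0,0,0,0.05,1],[0,0,0,0,0,0.1,1],[0,0,0,-0.1,0.05,0.2,1],[0,0,0,-0.15,0.07,0.2,1],[0,0,0,-0.2,0.09,0.2,1],[0,0,0,-0.2,0.09,0,1],[0,0,0,0,0,0,1]],
])

```text
time_s: 10.15
ee_pos: [414.5, -88.7, 197.1]
ee_rot: [180.0, -0.0, 65.5]
force: [0.3, -0.1, 0.3]
gripper_width: 0.5
gripper_force: 0.0
```

```bash
python3 -c "
from h import *
st()
p,d=optics.grab_frame('scene');a=cv2.resize(p[170:250,330:410,::-1],(400,400))
for q in optics.silhouettes('scene','tab_face')[:1]:
    P=case(cloud('scene',d,q['mask']));print(q['conf'],np.percentile(P,[1,50,99],axis=0).round(1).tolist())
p,d=optics.grab_frame('wrist');cv2.imwrite('pics/w6.png',np.hstack([a,cv2.resize(p[60:260,330:530,::-1],(400,400))]))"
```

```text
{'time_s': 10.15, 'ee_pos': [414.51, -88.65, 197.14], 'ee_rot': [179.95, -0.01, 65.53], 'force': [0.26, -0.13, 0.27], 'qpos': [-13.62, 5.32, 109.31, -0.0, 65.31, 10.85], 'gripper_width': 0.51}
case [[-127.2    0.4  197.1]]
0.48 [[-39.7, -25.9, 47.1], [-4.3, 3.8, 50.8], [34.1, 30.5, 58.6]]
```

View pics/w6.png

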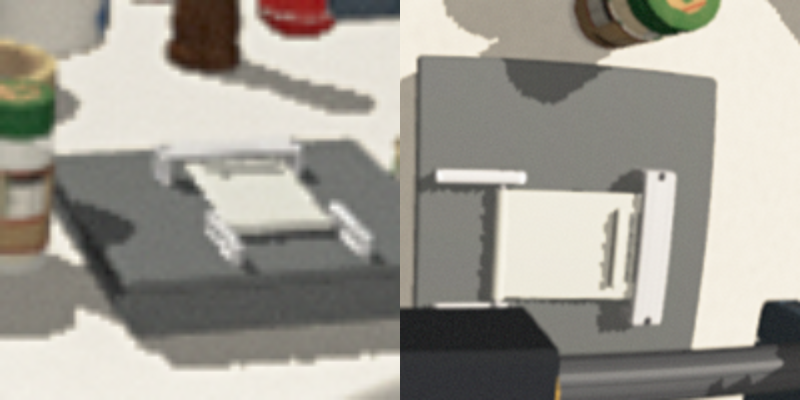

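The tab lies flat with its free edge under the lip (right crop, around 640,245) and is held there. The robot is clear and the jars are undisturbed.

```bash
python3 -c "
from workcell import env
print(env.job_done())"
```

```text
the job is handed in; nothing more can be done
None
```

The recipe case is closed: the tab is folded flat, pushed fully under the metal lip and held there, nothing else was touched, and the job was handed in at about 10 s (no verdict came back).

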